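# Clip the hinge pin of a sole mould

## Robot

A 6-joint arm with a two-finger parallel gripper is mounted at the origin on the work surface. World frame = base frame: x ahead of the robot, y to its left, z up, the work surface at z = 0. Lengths are in m, angles in rad, forces in N, time in s.
With the tool pointing down it reaches from about 0.35 to 0.775 m from the base axis. Payload 5.5 kg.
Tool frame: the origin (TCP) lies at the very end of the fingers, on their centre line; the grasp point (between the pads) lies hold_point_z behind it (hold_point_z is the distance from the TCP to the grasp point, in m); x points along the fingers, y is the direction in which the jaws open and shut, and the axes are right-handed (so a half turn about x gives the same grasp; the last joint's range is limited). The gripper opens to 85 mm and grips with 20 to 120 N. Pads are 22 mm wide; open, the fingers measure 114 mm over their backs; the gripper's body (76 mm by 85 mm) begins 54 mm behind the grasp point. The pads swing forward as they close: fully open they stand 13 mm farther back than shut.
Start: joints at [-1.296, 0.313, 0.046, 1.304, 0, 1.431], TCP at [0.232, -0.526, 0.205] pointing down, gripper open.
Joint ranges: [-2.76, 2.76], [-0.86, 1.69], [-1.03, 1.26], [-2.2, 2.34], [-1.47, 1.5], [-3.14, 3.14]. Speed limits (rad/s): [2.57, 2.57, 3.14, 3.14, 3.14, 3.14].

## Interface

Orientations are given as a unit quaternion [w, x, y, z].
In Python, from workcell import * gives the robot as it stands. The module is installed in compiled form; this text tells all that it offers.
- The arm moves only by the tool step_arm, never from a script. Its argument "targets" is a list of rows, each a list of 3 entries, a list of its own where there are three numbers: the turn, a rotation vector about the tool's x, y, z in degrees, then the shift along the tool's x, y, z in cm, then the finger opening in cm, from 0 to 8.54. A call has exactly 10 rows; each row shifts and turns the commanded pose from where the row before left it, along the tool's axes as they then stand; what a row does not reach is not made up. A row lasts 1/10 s, in which the tool goes at most 50 mm and 8.59 degrees, less where a joint would pass 70% of its speed; a pose out of reach is approached as far as the arm can. A call with a gripper value outside its range is refused whole. The fingers move at their own pace and stop on an object; "force" is the grip in N (left out, the last holds). Time passes only in rows, so rows that do not move let the fingers close, or fill a call up. It gives the time, the measured TCP pose, the force and the opening at its end, in the units of the state.
- get_state(): the state, without advancing time (a new reading comes with each control period).
- read_camera(name): name is "scene" or "top" or "wrist"; returns the picture (400x640x3 uint8, red, green, blue); there is no depth.
- camera_model(name): a dict with "fx", "fy", "cx", "cy" (pixels), "dist_coeffs" ([k1, k2, p1, p2, k3] as OpenCV has them; the pictures are not rectified), "xyz" and "rotation" of the camera in the world; the wrist camera has in their place "T_tool_cam" (4x4, takes a point from camera to tool coordinates, whose origin is the TCP and whose axes are the tool frame's). Camera axes: x right, y down, z forward; pixel columns grow to the right and rows downward; lengths in m; the calibration is good to about 2 mm. A picture is of the moment at which its call begins: read the wrist's pose just before it. camera_model takes no time and is no camera call.
- hand_in(): hands the job in, once; it reports no verdict.
Trained networks look in the newest picture that a camera, given by its name, has taken for a name from the list of things; names that differ only in an ending like _2 or _b are one class to them, and where a whole thing is asked for, a point or a joint stands for the part that bears it (a point fixed in the world has none). Each returns a list of dicts, best first, with "p" (0 to 1); they miss things now and then, are a little off and sometimes report something else, mostly with a low value. They report only what shows in the picture. A call takes as long as a camera call. They do not tell look-alikes from the thing itself.
- find_in(camera, label): "extent" ([left, top, width, height] in pixels, round what is visible of it).
- silhouettes(camera, label): "mask" (400x640 bool, what is visible of it) and "extent" ([left, top, width, height] in pixels, round what is visible of it).
The state is a dict: "clock": time; "joint_pos": joint angles; "qvel": joint speeds; "tau": joint torques, N m; "tcp_pos": TCP position; "orientation": TCP orientation; "wrist_force": force on the tool from outside, world axes, zero at the start; "ft_torque": the same for the moment, N m; "finger_gap": finger opening in m.
Only numpy, scipy, OpenCV 4.12 (cv2) and the standard library are available. Lean on these libraries where they do the work, as an engineer would, in place of code of your own. Each camera call takes 0.05 s, during which the arm holds its last target.

## Task

Take the yellow retaining clip out of the red block and fit it to the hinge pin of the closed sole mould: bring it over the free end of the pin, press the sprung washer back with it until the jaws find the groove, and push the clip down into the groove until it snaps fully home, square on the pin. Do not force it or jam it on the pin; let go at the end and leave the wrench, the can and the brush as they are.

Things in the scene. Friction and masses are not known exactly. Their poses are not given: they have to be found in the camera images.
- clip_tail (a point): Middle of the grip tail of the yellow open retaining clip (steel, 5 mm thick throughout, about 50 g). The tail is a flat upright bar 14 mm wide (clip x), 5 mm thick (clip y), 26 mm tall (clip z); grip it across the 14 mm. This point is 31 mm above clip_bore; the clip's shoulders (31 mm wide) lie 13 mm below this point, the tail's top 13 mm above. Axes as clip_bore.
- clip_bore (a point): Centre of the clip's 16 mm bore: it lies on the pin axis once seated. Axes: x across the jaws, y along the bore, z up the tail; the opening looks to -z. A back lug 8 mm above this point lands on the groove's bottom at the end of the push. At the start the clip stands upright in the block, this point 20.5 mm above the bench.
- clip_jaws (a point): Midway between the inner bulges of the clip's two sprung jaws, 6 mm below clip_bore. Bulges: 5 mm round, 12 mm apart; tips flare to 33 mm, ending 14.5 mm below clip_bore. In the groove they touch with clip_bore 12.5 mm above the pin axis, spread under 8 to 20 N, then snap home. On the full pin the clip stops with clip_bore 17 mm above the axis and cannot pass.
- pin_axis (a point): On the hinge pin's axis at the outer face of the end knuckle (black, 36 mm across), 50 mm above the bench; axes as mould. The pin runs out to -y, level: brass spacer (29 mm across), spring, steel washer (34 mm across, 3 mm thick), groove (16 mm across, 7 mm wide), plain end (22 mm across, 11 mm long). Spacers differ in length: the groove's middle is 15 to 35 mm out, not measured.
- mould: Closed aluminium sole mould, fixed, 80 mm high; x 22 to 342, y 6 to 186 mm. Origin on the bench below pin_axis; x away from the robot, y along the pin into the mould, z up. The pin's washer is sprung outwards and covers the inner half of the groove; it yields to 1.5 N, rising 0.7 N per mm, for 8 mm. The clip must press it in about 3 mm (2 to 4) to be over the groove; farther in it would jam on the pin inside the groove.
- clip_block: Red plastic block fixed on the bench, 80 x 75 x 20 mm, with three slots 37 x 6.6 mm along its x, 14 mm deep, 22 mm apart; the clip stands loosely in the middle one, the others are empty. Origin at the centre of its underside, z up.
- wrench: Bystander: steel wrench, 160 mm, lying flat along its x.
- can: Bystander: blue round can, 56 mm across, 120 mm tall, origin at the centre of its underside.
- brush: Bystander: hand brush, 150 mm, lying along its x.
Things that resemble listed ones, but are neither listed nor needed, are in the scene too. Of the things like the clip_block, leave any that is pink; of the rest the smaller one is meant.

How it is judged:
By the outcome, as a careful person would: the job done as asked, in the order asked, and still so for the second after the job is handed in, with the robot touching nothing.
It also fails if it takes over 48 s, if anything falls off the work surface, if the arm or the gripper's body presses on something with over 40 N, if the wrist force passes 120 N, or if a joint passes its speed limit or range.

## Working session

There is one attempt and no reset: what is moved stays moved. The work goes in short steps, Python scripts to look and compute and a tool call to move; the robot and the scene stay as the last step left them, time stands still between calls to the robot, and variables do not carry over. Pictures are saved under pics/ and viewed, and the job is handed in when it is done.

Besides the shell and the picture viewer there is one more tool, called after "Call:" as name([rows], argument=value, ...), one row to a line, values as JSON. step_arm: Moves the arm, as the interface text tells. Its arguments: {"type":"object","properties":{"targets":{"type":"array","items":{"type":"array"}},"force":{"type":"number"}},"required":["targets"]}

```bash
mkdir -p pics
python3 - <<'E'
from workcell import *
import cv2
s=get_state();print(s)
for c in ("scene","top","wrist"):
    im=read_camera(c);cv2.imwrite(f"pics/{c}0.png",im[:,:,::-1]);print(c,camera_model(c))
for c in ("scene","top"):
  for l in ("clip_block","clip_tail","mould","wrench","can","brush"):
    print(c,l,[(round(d['p'],2),[int(v) for v in d['extent']]) for d in find_in(c,l)])
E
```

```text
{'clock': 0.0, 'joint_pos': array([-1.29562632e+00,  3.14044412e-01,  4.49772522e-02,  1.30357633e+00,
        1.63892669e-05,  1.43118515e+00]), 'qvel': array([-5.51168668e-04, -1.57688545e-04,  9.79025206e-05, -7.94955918e-04,
       -1.94617393e-03, -6.44553612e-04]), 'tau': array([ 1.95692010e-03, -4.80624068e+01,  2.98535156e+01,  1.92239229e-02,
       -1.14372951e-04,  2.18356951e-05]), 'tcp_pos': array([ 0.23155863, -0.52571315,  0.20398316]), 'orientation': array([-0.14494628, -0.69191583, -0.14625021,  0.69199273]), 'wrist_force': array([-0.24003801, -0.91015736,  0.73712465]), 'ft_torque': array([-0.05133729, -0.00446782,  0.03175322]), 'finger_gap': 0.08540934664820922}
scene {'fx': 364.83357427534185, 'fy': 364.83357427534185, 'cx': 319.7947699359625, 'cy': 198.3960645950588, 'dist_coeffs': array([-0.05248038,  0.        ,  0.        ,  0.        ,  0.        ]), 'xyz': array([0.9869443 , 0.44025873, 0.7047041 ]), 'rotation': array([-0.15530996,  0.32949871,  0.85173582, -0.3766371 ])}
top {'fx': 447.2862365516769, 'fy': 447.2862365516769, 'cx': 316.03371647654023, 'cy':
[... 720 characters left out ...]
0,  0.00000000e+00,  0.00000000e+00,
         1.00000000e+00]])}
scene clip_block [(0.98, [268, 155, 39, 26]), (0.94, [304, 164, 48, 37]), (0.93, [227, 164, 31, 26])]
scene clip_tail [(0.49, [282, 154, 8, 7])]
scene mould [(0.87, [227, 221, 182, 177])]
scene wrench [(0.67, [207, 207, 46, 40]), (0.42, [282, 153, 6, 11])]
scene can [(0.61, [184, 151, 25, 47])]
scene brush [(0.65, [439, 231, 51, 43])]
top clip_block [(0.83, [332, 244, 44, 52]), (0.82, [395, 238, 33, 33]), (0.77, [413, 182, 34, 36])]
top clip_tail [(0.65, [407, 249, 14, 11])]
top mould [(0.73, [178, 63, 116, 163])]
top wrench [(0.71, [355, 112, 27, 55])]
top can [(0.61, [431, 131, 38, 29])]
top brush [(0.65, [151, 291, 63, 18])]
```

Run:
```python
import cv2,numpy as np
for c,(x0,y0,x1,y1),n in (("scene",(170,110,430,300),3),("top",(150,50,480,320),2.4)):
    im=cv2.imread(f"pics/{c}0.png")[y0:y1,x0:x1]
    cv2.imwrite(f"pics/{c}0c.png",cv2.resize(im,None,fx=n,fy=n,interpolation=cv2.INTER_CUBIC))
```

```text
(no output)
```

View pics/scene0c.png

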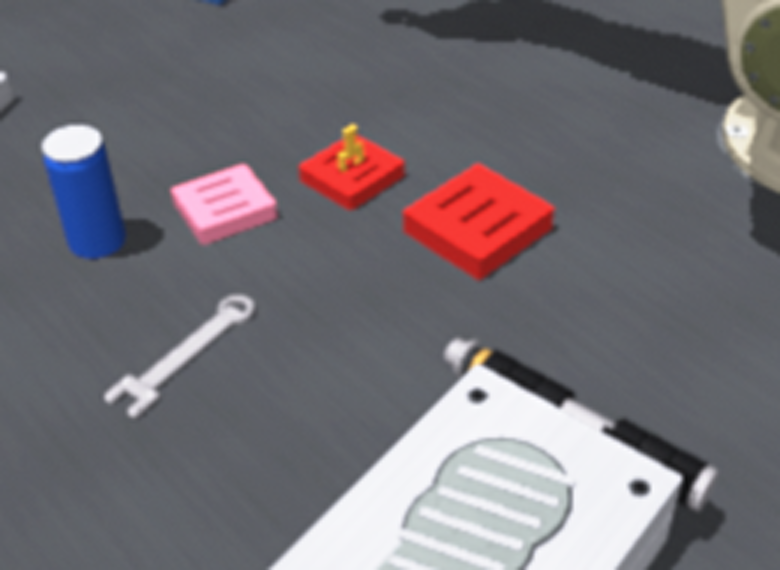

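View pics/top0c.png

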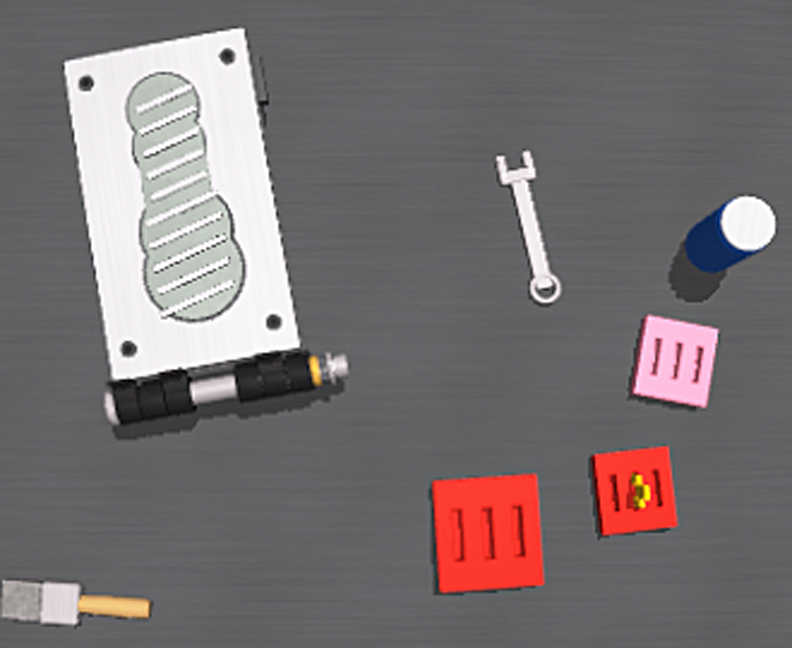

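View pics/wrist0.png

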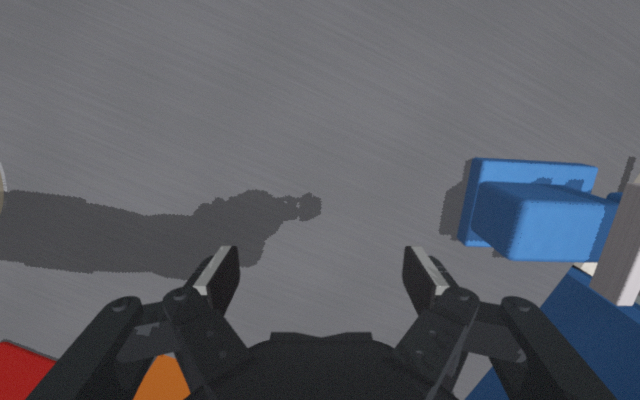

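In the top view the candidates are the big red block (352,270), the small red block holding the clip (412,254) and the pink block (430,200). I choose the small red one. Next I'll measure.

```bash
cat > h.py <<'E'
from workcell import *
import workcell, cv2, numpy as np
from scipy.spatial.transform import Rotation as R
def q2R(q): return R.from_quat([q[1],q[2],q[3],q[0]]).as_matrix()
def cam(name,st=None):
    m=camera_model(name);K=np.array([[m['fx'],0,m['cx']],[0,m['fy'],m['cy']],[0,0,1]]);d=np.array(m['dist_coeffs'])
    if name=='wrist':
        st=st or get_state();T=np.eye(4);T[:3,:3]=q2R(st['orientation']);T[:3,3]=st['tcp_pos'];T=T@m['T_tool_cam'];return K,d,T[:3,:3],T[:3,3]
    return K,d,q2R(m['rotation']),np.array(m['xyz'])
def ray(c,uv):
    K,d,Rm,t=c;p=cv2.undistortPoints(np.array([[uv]],float),K,d)[0,0];v=Rm@np.array([p[0],p[1],1]);return t,v/np.linalg.norm(v)
def onz(c,uv,z):
    t,v=ray(c,uv);return t+v*(z-t[2])/v[2]
def proj(c,P):
    K,d,Rm,t=c;return cv2.projectPoints(((np.atleast_2d(P)-t)@Rm),np.zeros(3),np.zeros(3),K,d)[0][:,0]
def tri(obs):
    A=np.zeros((3,3));b=np.zeros(3);L=[]
    for c,uv in obs:
        t,v=ray(c,uv);M=np.eye(3)-np.outer(v,v);A+=M;b+=M@t;L.append((t,v))
    P=np.linalg.solve(A,b);return P,[np.linalg.norm((np.eye(3)-np.outer(v,v))@(P-t)) for t,v in L]
E
python3 - <<'E'
from h import *
print([n for n in dir(workcell) if not n.startswith('__')], getattr(workcell,'hold_point_z',None))
T=cam('top');S=cam('scene')
t=lambda x,y:(150+x/2.4,50+y/2.4); s=lambda x,y:(170+x/3,110+y/3)
print("block corners z.02",[onz(T,t(*p),.02).round(4) for p in ((594,456),(669,448),(677,527),(602,535))])
print("slot ends",[onz(T,t(*p),.02).round(4) for p in ((612,475),(617,511),(655,470),(661,505))])
print("clip top tri",tri([(T,t(642,487)),(S,s(350,128))]))
print("mould corners",[onz(T,t(*p),.08).round(4) for p in ((64,62),(244,28),(300,345),(112,378))])
print("pin end",tri([(T,t(345,365)),(S,s(453,353))]))
print("knuckle face",onz(T,t(312,371),.05))
E
```

```text
['MotionError', 'camera_model', 'find_in', 'get_state', 'hand_in', 'hold_point_z', 'read_camera', 'silhouettes'] 0.0187
block corners z.02 [array([ 0.4646, -0.2561,  0.02  ]), array([ 0.4722, -0.3326,  0.02  ]), array([ 0.3929, -0.3398,  0.02  ]), array([ 0.3858, -0.2634,  0.02  ])]
slot ends [array([ 0.4455, -0.2741,  0.02  ]), array([ 0.4096, -0.2788,  0.02  ]), array([ 0.4502, -0.318 ,  0.02  ]), array([ 0.4151, -0.3236,  0.02  ])]
clip top tri (array([ 0.43442061, -0.29166227,  0.06970692]), [np.float64(0.0007375318324883823), np.float64(0.0007375318324882385)])
mould corners [array([0.8491, 0.2665, 0.08  ]), array([0.8813, 0.0901, 0.08  ]), array([0.5702, 0.0331, 0.08  ]), array([0.5393, 0.2109, 0.08  ])]
pin end (array([ 0.55392654, -0.00838888,  0.04765914]), [np.float64(5.812773790636683e-05), np.float64(5.812773790642955e-05)])
knuckle face [0.54791174 0.02353369 0.05      ]
```

Run:
```python
from h import *
s=get_state();Rm=q2R(s['orientation']);print(Rm.round(3))
d=lambda v:np.degrees(np.arctan2(v[1],v[0]))
print("tool y",d(Rm[:,1]),"tool z",d(Rm[:,2]))
```

```text
[[ 0.     0.403 -0.915]
 [-0.    -0.915 -0.403]
 [-1.     0.     0.   ]]
tool y -66.23488900630367 tool z -156.23488915709575
```

Call:
step_arm([
  [[0,0,0],[0.5,-1.6,-3.5],8.5],
  [[0,0,0],[0.5,-1.6,-3.5],8.5],
  [[0,0,0],[0.5,-1.6,-3.5],8.5],
  [[0,0,0],[0.5,-1.6,-3.5],8.5],
  [[0,0,0],[0.5,-1.6,-3.5],8.5],
  [[0,0,0],[0.5,-1.6,-3.5],8.5],
  [[0,0,0],[0.5,-1.6,-3.5],8.5],
  [[0,0,0],[0.5,-1.6,-3.5],8.5],
  [[-8.5,0,0],[0,0,0],8.5],
  [[-8.5,0,0],[0,0,0],8.5],
])

```text
clock: 1.75
tcp_pos: [0.4372, -0.2949, 0.1648]
orientation: [-0.249, -0.662, -0.249, 0.662]
wrist_force: [-0.1, -0.1, 0.3]
finger_gap: 0.0848
```

Call:
step_arm([
  [[-8.5,0,0],[0,0,0],8.5],
  [[-8.5,0,0],[0,0,0],8.5],
  [[-8.5,0,0],[0,0,0],8.5],
  [[-8.5,0,0],[0,0,0],8.5],
  [[-8.5,0,0],[0,0,0],8.5],
  [[-8.5,0,0],[0,0,0],8.5],
  [[-8.5,0,0],[0,0,0],8.5],
  [[-8.5,0,0],[0,0,0],8.5],
  [[-8.5,0,0],[0,0,0],8.5],
  [[-8.5,0,0],[0,0,0],8.5],
])

```text
clock: 2.75
tcp_pos: [0.4364, -0.2963, 0.165]
orientation: [0.63, 0.32, 0.63, -0.32]
wrist_force: [0.3, -0.7, 0.6]
finger_gap: 0.085
```

Call:
step_arm([
  [[-8.5,0,0],[0,0,0],5],
  [[-8.5,0,0],[0,0,0],5],
  [[-8.5,0,0],[0,0,0],5],
  [[-8.5,0,0],[0,0,0],5],
  [[-8.5,0,0],[0,0,0],5],
  [[-8.5,0,0],[0,0,0],5],
  [[-8.5,0,0],[0,0,0],5],
  [[-8.5,0,0],[0,0,0],5],
  [[-8.5,0,0],[0,0,0],5],
  [[-8.5,0,0],[0,0,0],5],
])

```text
clock: 3.75
tcp_pos: [0.4364, -0.2963, 0.165]
orientation: [0.681, -0.19, 0.681, 0.19]
wrist_force: [-0.1, 0.7, 0.2]
finger_gap: 0.0501
```

Call:
step_arm([
  [[-8.5,0,0],[0,0,0],5],
  [[-8.5,0,0],[0,0,0],5],
  [[-8.5,0,0],[0,0,0],5],
  [[-8.5,0,0],[0,0,0],5],
  [[-8.5,0,0],[0,0,0],5],
  [[-8.5,0,0],[0,0,0],5],
  [[-8.5,0,0],[0,0,0],5],
  [[-4.5,0,0],[0,0,0],5],
  [[0,0,0],[0,0,0],5],
  [[0,0,0],[0,0,0],5],
])

```text
clock: 4.75
tcp_pos: [0.4364, -0.2963, 0.165]
orientation: [-0.479, 0.52, -0.479, -0.52]
wrist_force: [1.0, -0.6, -0.4]
finger_gap: 0.05
```

Run:
```python
from h import *
s=get_state();im=read_camera('wrist');cv2.imwrite('pics/w1.png',im[:,:,::-1]);np.save('s1.npy',s,allow_pickle=True)
d=lambda v:np.degrees(np.arctan2(v[1],v[0]))
Rm=q2R(s['orientation']);print(s['clock'],s['tcp_pos'],s['joint_pos'],d(Rm[:,1]),Rm[:,0],s['finger_gap'],s['wrist_force'])
for l in ('clip_tail','clip_block'):print(l,[(d['p'],d['extent']) for d in find_in('wrist',l)])
```

```text
4.75 [ 0.43643074 -0.29631309  0.16495449] [-7.48684480e-01  2.36872263e-01 -1.55391720e-01  1.17833735e+00
 -2.06426176e-05 -2.40070510e+00] -175.34619011071555 [ 1.28799122e-04 -1.47850485e-04 -9.99999981e-01] 0.04999581884981717 [ 0.98616032 -0.59556342 -0.35693838]
clip_tail [(0.77, [311.8, 173.9, 28.5, 14.9])]
clip_block [(0.82, [172.6, 83.9, 85.4, 85.4]), (0.63, [288.3, 140.0, 75.9, 69.5]), (0.6, [301.5, 243.7, 78.8, 77.0])]
```

View pics/w1.png

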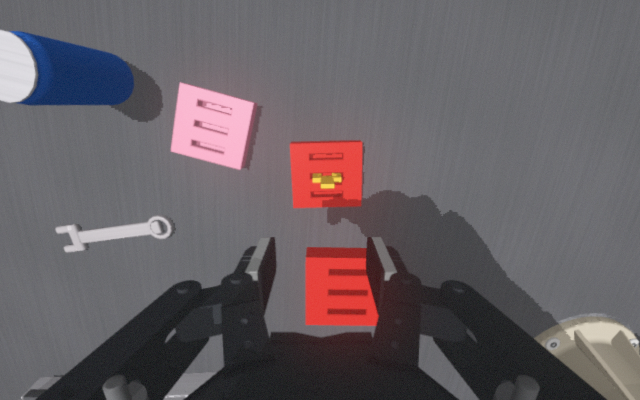

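Run:
```python
from h import *
im=cv2.imread('pics/w1.png')[135:215,280:375];cv2.imwrite('pics/w1c.png',cv2.resize(im,None,fx=7,fy=7,interpolation=cv2.INTER_CUBIC))
```

```text
(no output)
```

View pics/w1c.png

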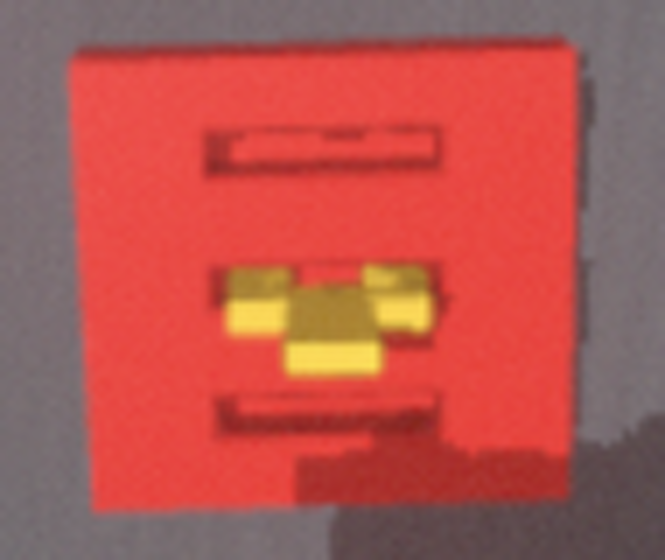

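The crop shows the small red block with three slots and the yellow clip in the middle one. The tail top is at about (327.6,186.1) in the full picture and the shoulders at about (327.4,179.9).

Run:
```python
from h import *
s=np.load('s1.npy',allow_pickle=True).item();W=cam('wrist',s);T=cam('top')
f=lambda x,y:(280+x/7,135+y/7)
print('tail top @.0645',onz(W,f(333.5,358),.0645), 'shoulder @.0385',onz(W,f(331.5,314),.0385))
print('tri',tri([(W,f(333.5,358)),(T,(150+643/2.4,50+488/2.4))]))
c=[onz(W,f(*p),.02) for p in ((72,62),(575,45),(568,498),(95,510))];print(np.round(c,4),np.mean(c,0))
for a,b in((0,1),(3,2)):
  v=c[b]-c[a];print(np.degrees(np.arctan2(v[1],v[0])),np.linalg.norm(v))
for a,b in ((285,382),(284,382)):pass
p,q=onz(W,f(284,376),.0645),onz(W,f(383,375),.0645);print('tail yaw',np.degrees(np.arctan2(*(q-p)[[1,0]])),np.linalg.norm(q-p))
print(proj(T,[.4314,-.295,.0645]))
```

```text
tail top @.0645 [ 0.43028732 -0.29932583  0.0645    ] shoulder @.0385 [ 0.42997339 -0.29920484  0.0385    ]
tri (array([ 0.43167414, -0.2967953 ,  0.05524312]), [np.float64(0.0018237015685769746), np.float64(0.0018237015685769855)])
[[ 0.4732 -0.3318  0.02  ]
 [ 0.395  -0.3408  0.02  ]
 [ 0.387  -0.2663  0.02  ]
 [ 0.4657 -0.2578  0.02  ]] [ 0.43020931 -0.2991959   0.02      ]
-173.42383189605374 0.07870223462890168
-173.8244885031993 0.07916243075459256
tail yaw -174.75692515249142 0.01390999998281539
[[418.16983491 254.38053117]]
```

Call:
step_arm([
  [[-1,0,0],[1,0.64,-0.25],5],
  [[0,0,0],[1,0,0],5],
  [[0,0,0],[1,0,0],5],
  [[0,0,0],[1,0,0],5],
  [[0,0,0],[1,0,0],5],
  [[0,0,0],[1,0,0],5],
  [[0,0,0],[0,0,0],5],
  [[0,0,0],[0,0,0],5],
  [[0,0,0],[0,0,0],5],
  [[0,0,0],[0,0,0],5],
])

```text
clock: 5.9
tcp_pos: [0.4306, -0.2996, 0.1055]
orientation: [-0.474, 0.525, -0.474, -0.524]
wrist_force: [0.3, -0.7, -0.2]
finger_gap: 0.0499
```

```bash
cat > snap.py <<'E'
from h import *
import sys
n=sys.argv[1];x0,y0,x1,y1,k=[float(v) for v in sys.argv[2:7]]
s=get_state();im=read_camera('wrist');np.save(f's{n}.npy',s,allow_pickle=True);cv2.imwrite(f'pics/w{n}.png',im[:,:,::-1])
cv2.imwrite(f'pics/w{n}c.png',cv2.resize(im[int(y0):int(y1),int(x0):int(x1),::-1],None,fx=k,fy=k,interpolation=cv2.INTER_CUBIC))
Rm=q2R(s['orientation']);v=Rm[:,1]
print(s['clock'],s['tcp_pos'].round(4),'yaw',np.degrees(np.arctan2(v[1],v[0])).round(2),'tilt',Rm[:2,0].round(4),s['finger_gap'].round(4),s['wrist_force'].round(2),s['ft_torque'].round(3))
E
python3 snap.py 2 260 110 400 220 5.7
```

```text
Traceback (most recent call last):
  File "snap.py", line 7, in <module>
    print(s['clock'],s['tcp_pos'].round(4),'yaw',np.degrees(np.arctan2(v[1],v[0])).round(2),'tilt',Rm[:2,0].round(4),s['finger_gap'].round(4),s['wrist_force'].round(2),s['ft_torque'].round(3))
                                                                                                                     ^^^^^^^^^^^^^^^^^^^^^
AttributeError: 'float' object has no attribute 'round'
```

View pics/w2c.png

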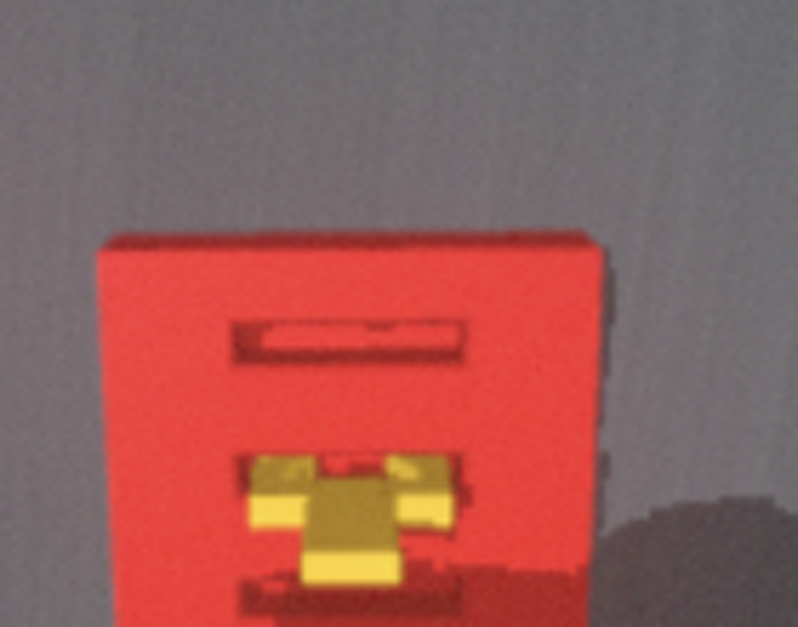

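```bash
sed -i "s/s\['finger_gap'\].round(4)/round(s['finger_gap'],4)/" snap.py
python3 - <<'E'
from h import *
s1=np.load('s1.npy',allow_pickle=True).item();s2=np.load('s2.npy',allow_pickle=True).item();A=cam('wrist',s1);B=cam('wrist',s2)
f=lambda x,y:(280+x/7,135+y/7);g=lambda x,y:(260+x/5.7,110+y/5.7)
print(s2['tcp_pos'])
print('tri top',tri([(A,f(333.5,358)),(B,g(352,567))]),'tri sh',tri([(A,f(331.5,314)),(B,g(351.5,510))]))
print(onz(B,g(352,567),.0645),onz(B,g(351.5,510),.0385))
p,q=onz(B,g(301,585),.0645),onz(B,g(403,585),.0645);print('tail yaw',np.degrees(np.arctan2(*(q-p)[[1,0]])),np.linalg.norm(q-p))
p,q=onz(B,g(98,253),.02),onz(B,g(602,247),.02);print('blk yaw',np.degrees(np.arctan2(*(q-p)[[1,0]])),np.linalg.norm(q-p))
Rm=q2R(s2['orientation']);print(np.degrees(np.arctan2(Rm[1,1],Rm[0,1])),s2['joint_pos'][5])
E
```

```text
[ 0.43061906 -0.2996439   0.10548401]
tri top (array([ 0.43015041, -0.2986229 ,  0.06187787]), [np.float64(1.0810059230618995e-05), np.float64(1.0810059230563235e-05)]) tri sh (array([ 0.43003319, -0.29882144,  0.03684191]), [np.float64(0.0001362131997694716), np.float64(0.00013621319976944647)])
[ 0.43024355 -0.29956902  0.0645    ] [ 0.43022697 -0.29937456  0.0385    ]
tail yaw -174.2314721187913 0.014055723167668123
blk yaw -173.55608369314385 0.07927206924396832
-174.22987206765265 -2.4324838778363738
```

Call:
step_arm([
  [[0,0,0],[1.5,0.04,0],5],
  [[0,0,0],[1.5,0,0],5],
  [[0,0,0],[1.5,0,0],5],
  [[0,0,0],[1,0,0],5],
  [[0,0,0],[0.5,0,0],5],
  [[0,0,0],[0.45,0,0],5],
  [[0,0,0],[0,0,0],3],
  [[0,0,0],[0,0,0],1],
  [[0,0,0],[0,0,0],1],
  [[0,0,0],[0,0,0],1],
], force=70)

```text
clock: 6.95
tcp_pos: [0.4301, -0.2996, 0.0408]
orientation: [-0.474, 0.525, -0.474, -0.524]
wrist_force: [-0.4, 0.6, 0.8]
finger_gap: 0.0103
```

```bash
python3 snap.py 3 200 150 440 330 3.3
```

```text
6.95 [ 0.4301 -0.2996  0.0408] yaw -174.23 tilt [ 0.0006 -0.0007] 0.0103 [-0.44  0.56  0.77] [0.043 0.012 0.016]
```

View pics/w3c.png

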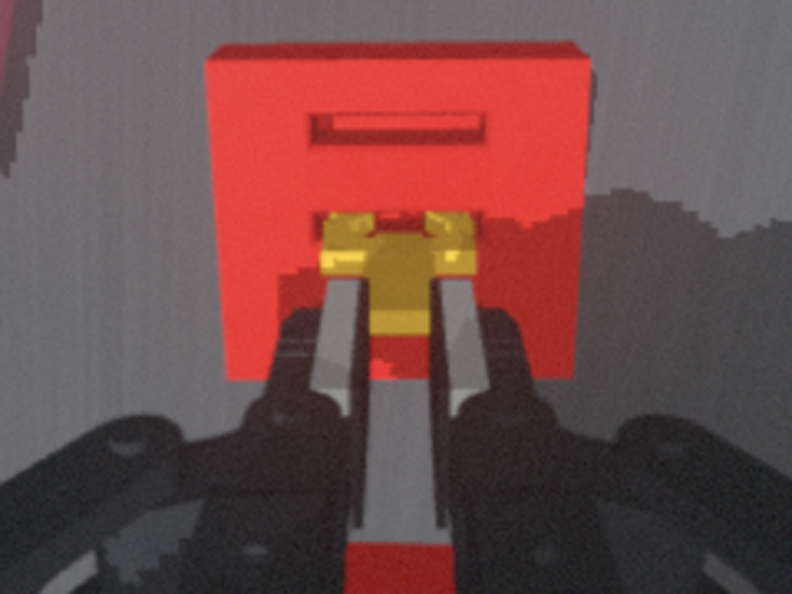

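Call:
step_arm([
  [[0,0,0],[0,0,0],0.5],
  [[0,0,0],[0,0,0],0.5],
  [[0,0,0],[0,0,0],0.5],
  [[0,0,0],[0,0,0],0.5],
  [[0,0,0],[0,0,0],0.5],
  [[0,0,0],[-0.2,0,0],0.5],
  [[0,0,0],[-0.2,0,0],0.5],
  [[0,0,0],[-0.2,0,0],0.5],
  [[0,0,0],[-0.2,0,0],0.5],
  [[0,0,0],[-0.2,0,0],0.5],
])

```text
clock: 8.0
tcp_pos: [0.4299, -0.2994, 0.0507]
orientation: [-0.474, 0.525, -0.474, -0.524]
wrist_force: [0.7, -0.7, 0.3]
finger_gap: 0.0051
```

```bash
python3 snap.py 4 200 150 440 330 3.3
```

```text
8.0 [ 0.4299 -0.2994  0.0507] yaw -174.23 tilt [ 0.0002 -0.0002] 0.0051 [ 0.7  -0.73  0.28] [-0.007 -0.075 -0.041]
```

View pics/w4c.png

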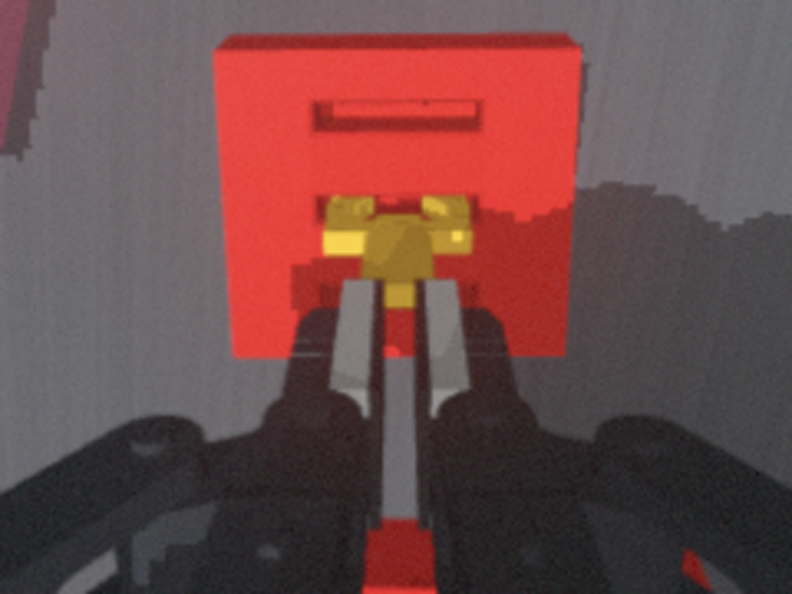

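Run:
```python
from h import *
for n in (3,4):
  s=np.load(f's{n}.npy',allow_pickle=True).item();W=cam('wrist',s);Rm=q2R(s['orientation'])
  g=s['finger_gap']/2
  for x in (0,-.0187,-.037):
    for z in (-.011,.011):
      P=s['tcp_pos']+Rm@np.array([x,g,z]);u=proj(W,P)[0];print(n,x,z,((u-[200,150])*3.3).round(0))
  C=np.array([.4302,-.2993,0]);ex=np.array([np.cos(np.radians(5.7)),np.sin(np.radians(5.7)),0]);ey=np.array([-ex[1],ex[0],0])
  for z in (.0645,.0385):
   for sy in(-.0025,.0025): print('tail',z,sy,((proj(W,C+ex*-.007+ey*sy+[0,0,z])[0]-[200,150])*3.3).round(0))
```

```text
3 0 -0.011 [427. 215.]
3 0 0.011 [426. 318.]
3 -0.0187 -0.011 [431. 254.]
3 -0.0187 0.011 [429. 367.]
3 -0.037 -0.011 [435. 302.]
3 -0.037 0.011 [433. 425.]
tail 0.0645 -0.0025 [441. 313.]
tail 0.0645 0.0025 [441. 339.]
tail 0.0385 -0.0025 [435. 252.]
tail 0.0385 0.0025 [435. 276.]
4 0 -0.011 [414. 215.]
4 0 0.011 [413. 318.]
4 -0.0187 -0.011 [415. 254.]
4 -0.0187 0.011 [415. 367.]
4 -0.037 -0.011 [418. 302.]
4 -0.037 0.011 [417. 425.]
tail 0.0645 -0.0025 [438. 287.]
tail 0.0645 0.0025 [437. 312.]
tail 0.0385 -0.0025 [433. 232.]
tail 0.0385 0.0025 [432. 255.]
```

View pics/w4.png

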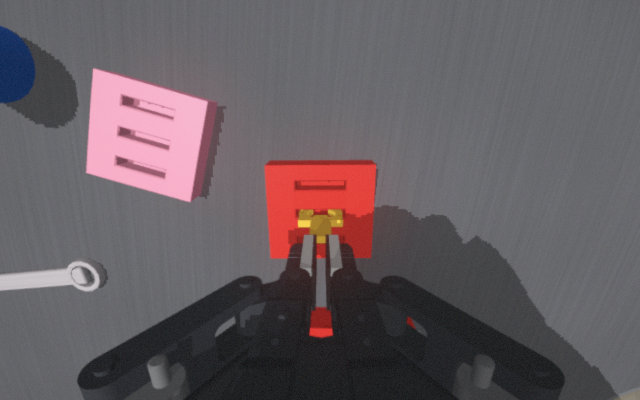

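Run:
```python
import cv2
a=cv2.imread('pics/w1.png')[220:330,220:420];b=cv2.imread('pics/w4.png')[225:320,280:360]
cv2.imwrite('pics/f1.png',cv2.resize(a,None,fx=4,fy=4,interpolation=cv2.INTER_CUBIC));cv2.imwrite('pics/f4.png',cv2.resize(b,None,fx=6,fy=6,interpolation=cv2.INTER_CUBIC))
```

```text
(no output)
```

View pics/f1.png

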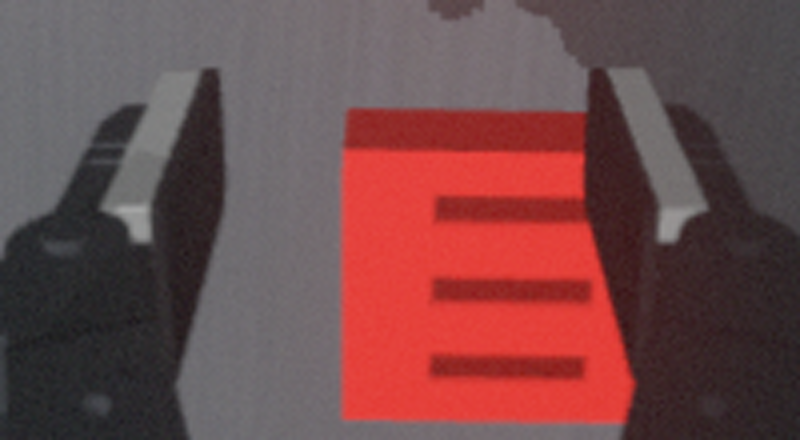

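View pics/f4.png

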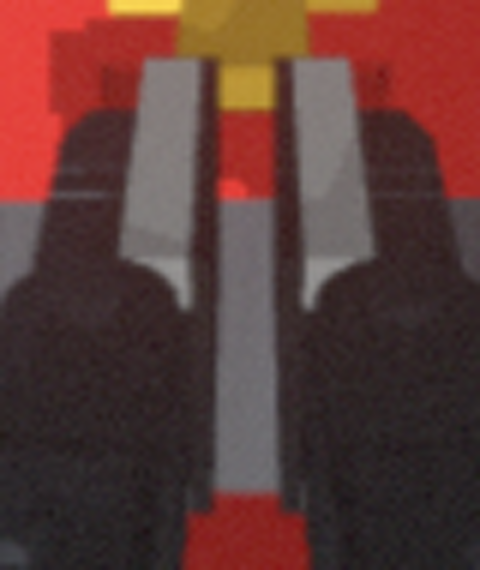

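The pads closed above the tail, not on it. The pictures put the pad tips about 28 mm behind the reported TCP (tip edge from pixel (270,237) to (276,270) at 50 mm opening). The clip is untouched in its slot. I'll reopen and go lower by that measure.

Call:
step_arm([
  [[0,0,0],[0,0,0],5],
  [[0,0,0],[0,0,0],5],
  [[0,0,0],[0,0,0],5],
  [[0,0,0],[0,0,0],5],
  [[0,0,0],[0,0,0],5],
  [[0,0,0],[0.3,0,0],5],
  [[0,0,0],[0.5,0,0],5],
  [[0,0,0],[0.5,0,0],5],
  [[0,0,0],[0,0,0],5],
  [[0,0,0],[0,0,0],5],
])

```text
clock: 9.05
tcp_pos: [0.4296, -0.2992, 0.037]
orientation: [0.474, -0.524, 0.474, 0.525]
wrist_force: [-0.2, -0.5, 0.3]
finger_gap: 0.0501
```

```bash
python3 snap.py 5 220 170 420 320 4
```

```text
9.05 [ 0.4296 -0.2992  0.037 ] yaw -174.23 tilt [-0.0005  0.0005] 0.0501 [-0.24 -0.46  0.27] [-0.026 -0.013  0.005]
```

View pics/w5c.png

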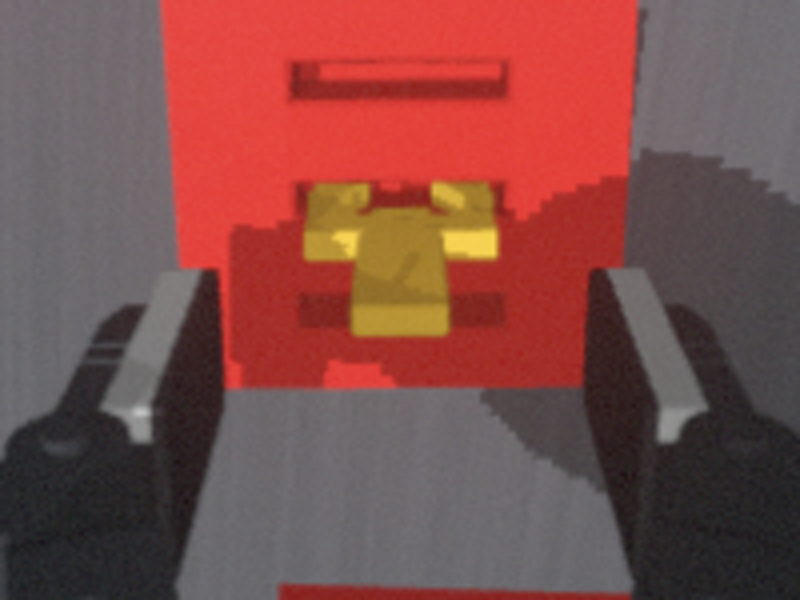

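Run:
```python
from h import *
s=np.load('s5.npy',allow_pickle=True).item();B=cam('wrist',s);s2=np.load('s2.npy',allow_pickle=True).item();A=cam('wrist',s2)
g=lambda x,y:(220+x/4,170+y/4)
print(onz(B,g(400.5,320.5),.0645),onz(B,g(401,244),.0385))
print('tri',tri([(A,(260+352/5.7,110+567/5.7)),(B,g(400.5,320.5))]),tri([(A,(260+351.5/5.7,110+510/5.7)),(B,g(401,244))]))
for y,x in(((219,588),270),((219,588),268)): pass
```

```text
[ 0.43047244 -0.30006199  0.0645    ] [ 0.43040194 -0.29977984  0.0385    ]
tri (array([ 0.43022504, -0.29850677,  0.06157263]), [np.float64(9.566771561350724e-05), np.float64(9.566771561336536e-05)]) (array([ 0.43018862, -0.29834371,  0.03530774]), [np.float64(7.244064899078467e-05), np.float64(7.244064899087666e-05)])
```

Call:
step_arm([
  [[0,0,0],[0.4,-0.08,-0.05],5],
  [[0,0,0],[0.5,0,0],5],
  [[0,0,0],[0.5,0,0],5],
  [[0,0,0],[0.5,0,0],4],
  [[0,0,0],[0.4,0,0],3],
  [[0,0,0],[0,0,0],3],
  [[0,0,0],[0,0,0],3],
  [[0,0,0],[0,0,0],3],
  [[0,0,0],[0,0,0],3],
  [[0,0,0],[0,0,0],3],
])

```text
clock: 10.1
tcp_pos: [0.4308, -0.2999, 0.0146]
orientation: [-0.474, 0.525, -0.474, -0.524]
wrist_force: [0.6, 0.1, -0.3]
finger_gap: 0.03
```

```bash
python3 snap.py 6 220 170 420 320 4
```

```text
10.1 [ 0.4308 -0.2999  0.0146] yaw -174.23 tilt [ 0.0003 -0.0004] 0.03 [ 0.58  0.06 -0.3 ] [ 0.023  0.016 -0.026]
```

View pics/w6c.png

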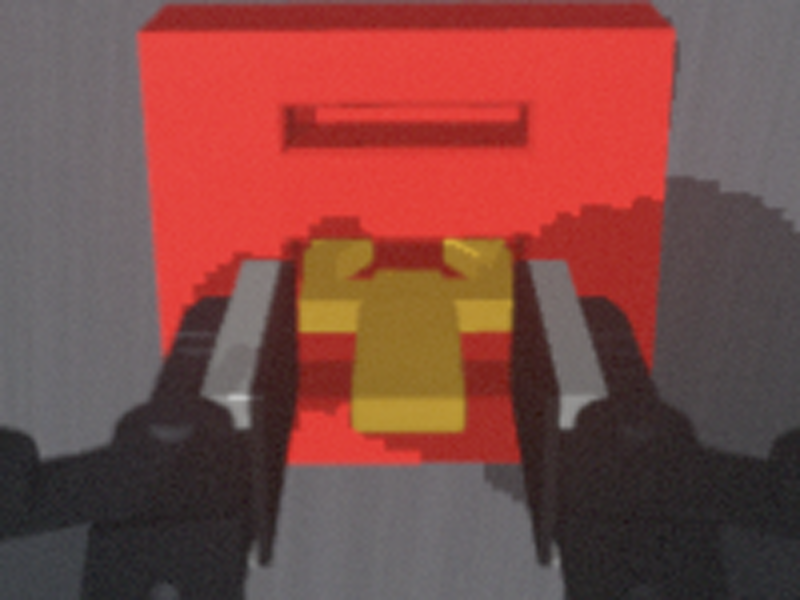

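Call:
step_arm([
  [[0,0,0],[0.2,0,0],3],
  [[0,0,0],[0,0,0],2],
  [[0,0,0],[0,0,0],0.8],
  [[0,0,0],[0,0,0],0.8],
  [[0,0,0],[0,0,0],0.8],
  [[0,0,0],[0,0,0],0.8],
  [[0,0,0],[0,0,0],0.8],
  [[0,0,0],[0,0,0],0.8],
  [[0,0,0],[0,0,0],0.8],
  [[0,0,0],[0,0,0],0.8],
], force=80)

```text
clock: 11.15
tcp_pos: [0.4308, -0.2999, 0.0125]
orientation: [-0.474, 0.525, -0.474, -0.524]
wrist_force: [-0.9, -0.4, 3.5]
finger_gap: 0.0113
```

```bash
python3 snap.py 7 220 170 420 320 4
```

```text
11.15 [ 0.4308 -0.2999  0.0125] yaw -174.23 tilt [ 0.0003 -0.0003] 0.0113 [-0.88 -0.43  3.5 ] [-0.047 -0.162  0.032]
```

View pics/w7c.png

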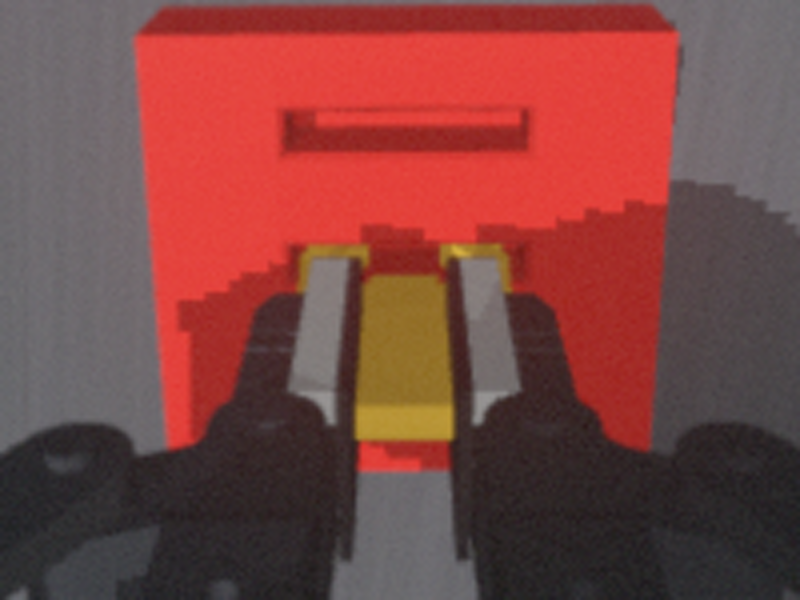

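Call:
step_arm([
  [[0,0,0],[0,0,0],0.8],
  [[0,0,0],[-0.1,0,0],0.8],
  [[0,0,0],[-0.2,0,0],0.8],
  [[0,0,0],[-0.3,0,0],0.8],
  [[0,0,0],[-0.4,0,0],0.8],
  [[0,0,0],[-0.5,0,0],0.8],
  [[0,0,0],[-0.5,0,0],0.8],
  [[0,0,0],[-0.5,0,0],0.8],
  [[0,0,0],[-0.5,0,0],0.8],
  [[0,0,0],[-0.5,0,0],0.8],
])

```text
clock: 12.2
tcp_pos: [0.4307, -0.2999, 0.048]
orientation: [-0.474, 0.525, -0.474, -0.524]
wrist_force: [-0.8, 0.1, -0.7]
finger_gap: 0.0117
```

```bash
python3 snap.py 8 220 150 420 300 4
```

```text
12.2 [ 0.4307 -0.2999  0.048 ] yaw -174.24 tilt [ 0.0002 -0.0003] 0.0117 [-0.76  0.09 -0.75] [-0.001 -0.022  0.034]
```

View pics/w8c.png

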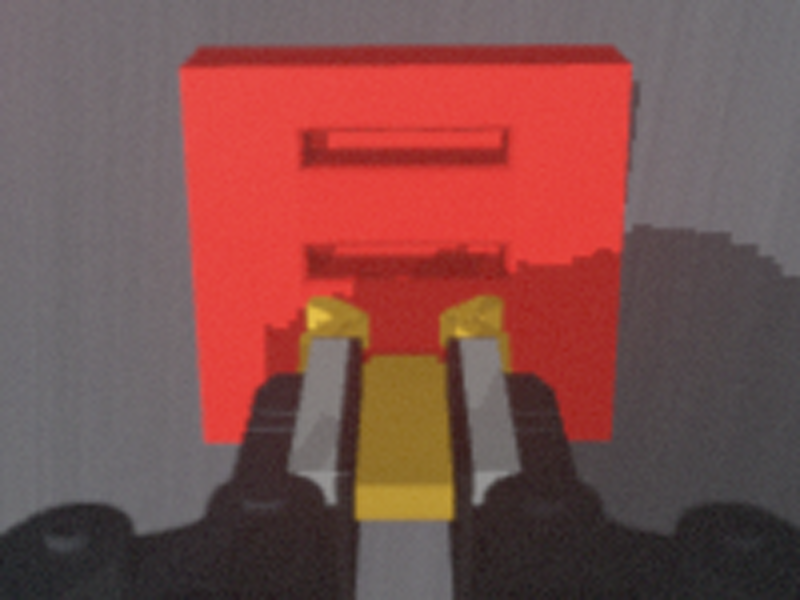

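Call:
step_arm([
  [[0,0,0],[-2,0,0],0.8],
  [[0,0,0],[-3,-0.5,1],0.8],
  [[0,0,0],[-2,-1.6,3.5],0.8],
  [[0,0,0],[-2,-1.9,4.2],0.8],
  [[0,0,0],[-1.2,-1.9,4.2],0.8],
  [[0,0,0],[0,-1.9,4.2],0.8],
  [[0,0,0],[0,-1.9,4.2],0.8],
  [[0,0,0],[0,-1.9,4.2],0.8],
  [[0,0,0],[0,-1.9,4.2],0.8],
  [[0,0,0],[0,-1.3,3.5],0.8],
])

```text
clock: 13.25
tcp_pos: [0.5452, 0.0476, 0.1495]
orientation: [-0.474, 0.525, -0.474, -0.525]
wrist_force: [0.0, -0.1, -0.3]
finger_gap: 0.0117
```

Call:
step_arm([
  [[-4.4,0,0],[0,0,0],0.8],
  [[0,0,0],[0,0,0],0.8],
  [[0,0,0],[0,0,0],0.8],
  [[0,0,0],[0,0,0],0.8],
  [[0,0,0],[0,0,0],0.8],
  [[0,0,0],[0,0,0],0.8],
  [[0,0,0],[0,0,0],0.8],
  [[0,0,0],[0,0,0],0.8],
  [[0,0,0],[0,0,0],0.8],
  [[0,0,0],[0,0,0],0.8],
])

```text
clock: 14.25
tcp_pos: [0.5445, 0.0452, 0.1493]
orientation: [-0.454, 0.542, -0.454, -0.542]
wrist_force: [0.1, 0.2, -0.5]
finger_gap: 0.0117
```

```bash
python3 snap.py 9 240 130 400 250 5
```

```text
14.25 [0.5445 0.0452 0.1493] yaw -169.84 tilt [ 0.0001 -0.0001] 0.0117 [ 0.14  0.21 -0.48] [0.004 0.01  0.026]
```

View pics/w9.png

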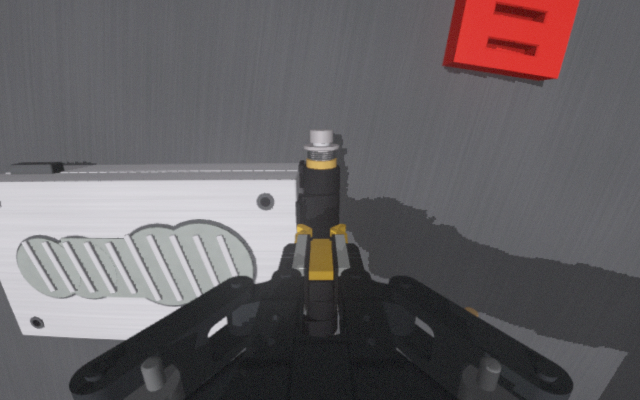

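View pics/w9c.png

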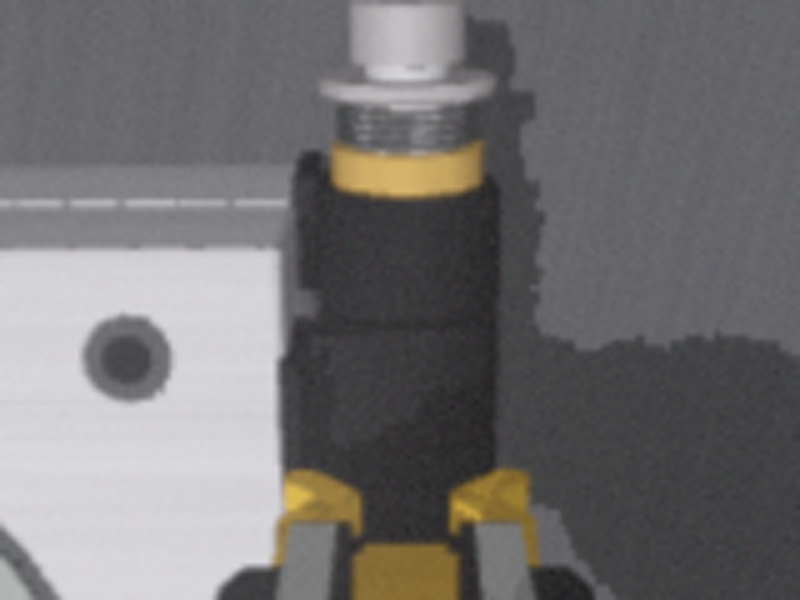

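Call:
step_arm([
  [[0,0,0],[0.8,0,0.8],0.8],
  [[0,0,0],[0.8,0,0.8],0.8],
  [[0,0,0],[0.8,0,0.8],0.8],
  [[0,0,0],[0.6,0,0.6],0.8],
  [[0,0,0],[0,0,0],0.8],
  [[0,0,0],[0,0,0],0.8],
  [[0,0,0],[0,0,0],0.8],
  [[0,0,0],[0,0,0],0.8],
  [[0,0,0],[0,0,0],0.8],
  [[0,0,0],[0,0,0],0.8],
])

```text
clock: 15.3
tcp_pos: [0.5394, 0.0745, 0.1195]
orientation: [-0.454, 0.542, -0.454, -0.542]
wrist_force: [0.3, -0.2, -1.3]
finger_gap: 0.0117
```

```bash
python3 snap.py 10 270 50 380 150 6
python3 - <<'E'
import cv2
im=cv2.imread('pics/w9.png')[115:215,270:380];cv2.imwrite('pics/w9d.png',cv2.resize(im,None,fx=6,fy=6,interpolation=cv2.INTER_CUBIC))
E
```

```text
15.3 [0.5394 0.0745 0.1195] yaw -169.85 tilt [ 0.0004 -0.0001] 0.0117 [ 0.25 -0.18 -1.28] [ 0.005  0.052 -0.017]
```

View pics/w10c.png

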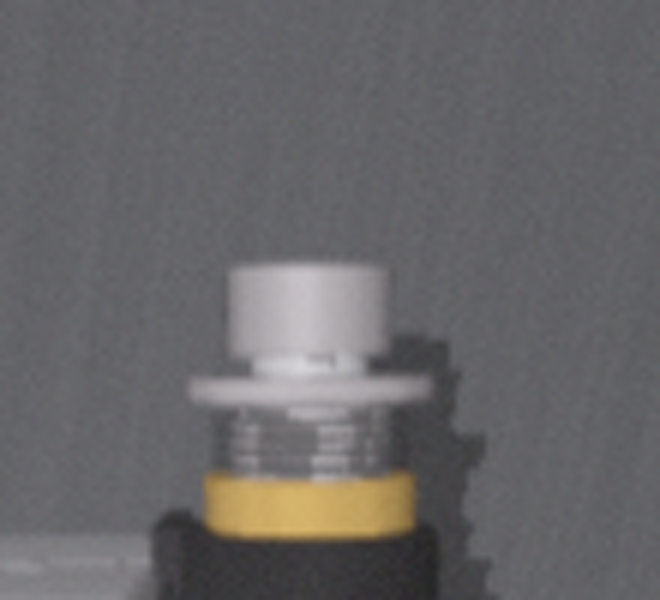

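View pics/w9d.png

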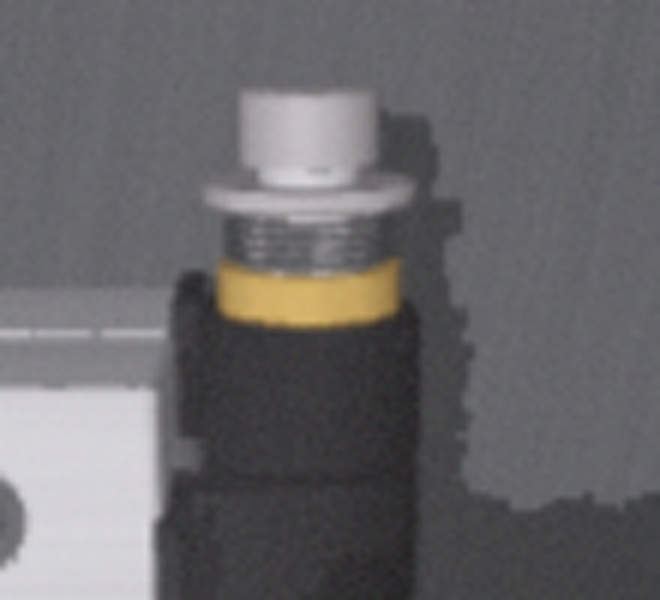

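```bash
cat > pinm.py <<'E'
from h import *
s9=np.load('s9.npy',allow_pickle=True).item();s10=np.load('s10.npy',allow_pickle=True).item()
A=cam('wrist',s9);B=cam('wrist',s10)
fa=lambda x,y:(270+x/6,115+y/6);fb=lambda x,y:(270+x/6,50+y/6)
yaw=np.radians(10.2);ex=np.array([np.cos(yaw),np.sin(yaw),0]);ey=np.array([-ex[1],ex[0],0])
P0=np.array([.549,.0235,.05])
def loc(P): d=P-P0;return (1e3*np.array([d@ex,d@ey,d[2]])).round(2)
E
python3 - <<'E'
from pinm import *
print('end B',loc(onz(B,fb(308,264),.061)),'A',loc(onz(A,fa(308,90),.061)),loc(onz(A,fa(308,90),.050)))
print('end inner B',loc(onz(B,fb(308,354),.061)),'A',loc(onz(A,fa(308,176),.061)))
print('washer outer B',loc(onz(B,fb(310,378),.067)),'A inner(lower)edge',loc(onz(A,fa(309,213),.067)),'B',loc(onz(B,fb(310,404),.067)))
print('spacer out B',loc(onz(B,fb(308,475),.0645)),'A',loc(onz(A,fa(308,272),.0645)))
print('knuckle face',loc(onz(B,fb(308,538),.0645)),'A',loc(onz(A,fa(308,325),.0645)))
# lateral at axis height: 
for nm,c,f,l,r,row,z in(('end',B,fb,227,388,310,.05),('end',A,fa,240,378,125,.05),('wash',B,fb,189,432,388,.05),('wash',A,fa,204,414,190,.05),('spac',B,fb,204,417,505,.05),('spac',A,fa,217,401,292,.05)):
  p,q=onz(c,f(l,row),z),onz(c,f(r,row),z);print(nm,loc(p),loc(q),'mid',loc((p+q)/2),'w',1e3*np.linalg.norm(p-q))
print('tri washer corners',loc(tri([(A,fa(204,190)),(B,fb(189,388))])[0]),loc(tri([(A,fa(414,190)),(B,fb(432,388))])[0]))
print('tri end corners',loc(tri([(A,fa(240,92)),(B,fb(228,264))])[0]),loc(tri([(A,fa(378,93)),(B,fb(388,266))])[0]))
E
```

```text
end B [ -0.56 -34.31  11.  ] A [ -0.76 -35.19  11.  ] [ -0.78 -34.4   -0.  ]
end inner B [ -0.55 -23.37  11.  ] A [ -0.75 -22.58  11.  ]
washer outer B [ -0.79 -20.5   17.  ] A inner(lower)edge [ -0.88 -17.91  17.  ] B [ -0.78 -17.35  17.  ]
spacer out B [-0.53 -8.45 14.5 ] A [-0.74 -8.72 14.5 ]
knuckle face [-0.53 -0.46 14.5 ] A [-0.74 -0.63 14.5 ]
end [ 10.2  -29.02  -0.  ] [-11.21 -28.99  -0.  ] mid [ -0.51 -29.01  -0.  ] w 21.418091327271853
end [  9.74 -29.1   -0.  ] [-11.6  -29.08  -0.  ] mid [ -0.93 -29.09  -0.  ] w 21.339976695635976
wash [ 15.46 -18.98  -0.  ] [-17.26 -18.94  -0.  ] mid [ -0.9  -18.96  -0.  ] w 32.71580328986607
wash [ 15.48 -19.09  -0.  ] [-17.34 -19.06  -0.  ] mid [ -0.93 -19.08  -0.  ] w 32.822648342769554
spac [13.71 -3.45 -0.  ] [-15.5   -3.41  -0.  ] mid [-0.9  -3.43 -0.  ] w 29.20750015626615
spac [13.7  -2.94 -0.  ] [-15.56  -2.92  -0.  ] mid [-0.93 -2.93 -0.  ] w 29.254063165852852
tri washer corners [ 15.54 -18.96  -1.07] [-17.38 -18.91  -1.2 ]
tri end corners [  9.59 -34.56   6.29] [-11.12 -34.33   5.18]
```

Run:
```python
from pinm import *
from scipy.optimize import brentq
# tool-frame: plane at tool x = X  -> intersect ray
m=camera_model('wrist');T=m['T_tool_cam'];C=(np.array([[m['fx'],0,m['cx']],[0,m['fy'],m['cy']],[0,0,1]]),np.array(m['dist_coeffs']),T[:3,:3],T[:3,3])
def onx(uv,X):
  t,v=ray(C,uv);return 1e3*(t+v*(X-t[0])/v[0])
g=lambda x,y:(220+x/4,150+y/4)
for nm,uv,X in(('top front',g(404,483),-.052),('top rear',g(404.5,519),-.052),('topctr',g(404.5,501),-.052),('shoulder inner? tail bottom front',g(404,355),-.026)):
  print(nm,onx(uv,X).round(2))
for X in(.0065,):
  for z in(-.0025,.0025): print('tip pred',z,(proj(C,[X,.0165,z])[0]-[220,150])*4,(proj(C,[X,-.0165,z])[0]-[220,150])*4)
print('front top pred',(proj(C,[-.052,.007,-.0025])[0]-[220,150])*4)
s=np.load('s8.npy',allow_pickle=True).item()
```

```text
top front [-52.    -0.29  -3.39]
top rear [-52.    -0.23   1.49]
topctr [-52.    -0.23  -0.97]
shoulder inner? tail bottom front [-26.    -0.26  -7.2 ]
tip pred -0.0025 [504.79490433 294.2480397 ] [305.93784772 294.30627471]
tip pred 0.0025 [503.97981685 321.89193288] [306.72925792 321.94947813]
front top pred [466.39480812 489.58089024]
```

```bash
cat > go.py <<'E'
from pinm import *
import sys
# target: bore local x -0.8; y given; height above axis given (mm)
def dlt(y,h,s=None):
  s=s or get_state();Rm=q2R(s['orientation'])
  tcp=P0+ex*(-.8-.25)/1e3+ey*(y-1.1)/1e3;tcp[2]=.05+h/1e3-.008
  return (100*Rm.T@(tcp-s['tcp_pos'])).round(3)
def where():
  s=get_state();p=loc(s['tcp_pos']);return 'bore y %.2f x %.2f h %.2f'%(p[1]+1.1,p[0]+.25,p[2]+8),s['wrist_force'].round(2),s['ft_torque'].round(3),round(s['finger_gap'],4),s['clock']
if __name__=='__main__':
  print(where())
  for a in sys.argv[1:]:
    y,h=map(float,a.split(','));print(a,dlt(y,h))
E
python3 go.py=-50 2>/dev/null; python3 go.py " -48,18.5"
```

```text
('bore y 53.04 x -0.22 h 77.44', array([ 0.03,  0.74, -0.79]), array([ 0.042,  0.022, -0.04 ]), 0.0118, 15.35)
 -48,18.5 [  5.895   0.051 -10.103]
```

Call:
step_arm([
  [[0,0,0],[0,0.05,-2],0.8],
  [[0,0,0],[0,0,-3],0.8],
  [[0,0,0],[0,0,-3],0.8],
  [[0,0,0],[0,0,-2.1],0.8],
  [[0,0,0],[1,0,0],0.8],
  [[0,0,0],[1.5,0,0],0.8],
  [[0,0,0],[1.5,0,0],0.8],
  [[0,0,0],[1.2,0,0],0.8],
  [[0,0,0],[0.7,0,0],0.8],
  [[0,0,0],[0,0,0],0.8],
])

```text
clock: 16.35
tcp_pos: [0.5555, -0.0241, 0.059]
orientation: [0.453, -0.542, 0.454, 0.543]
wrist_force: [0.0, 0.2, -1.4]
finger_gap: 0.0113
```

```bash
python3 snap.py 11 240 180 400 300 5
python3 - <<'E'
from go import *
im=read_camera('scene')
cv2.imwrite('pics/sc11.png',cv2.resize(im[200:290,290:400,::-1],None,fx=7,fy=7,interpolation=cv2.INTER_CUBIC))
print(where());
for y in(-30,-26,-24): print(y,dlt(y,18.5))
E
```

```text
16.35 [ 0.5555 -0.0241  0.059 ] yaw -169.8 tilt [-0.0023  0.0005] 0.0113 [ 0.05  0.15 -1.39] [ 0.011 -0.034  0.07 ]
('bore y -47.54 x -0.70 h 18.48', array([ 0.13,  0.15, -0.23]), array([ 0.038, -0.018,  0.022]), 0.0116, 16.45)
-30 [-0.002  0.011  1.754]
-26 [-2.000e-03  1.100e-02  2.154e+00]
-24 [-2.000e-03  1.100e-02  2.354e+00]
```

View pics/w11c.png

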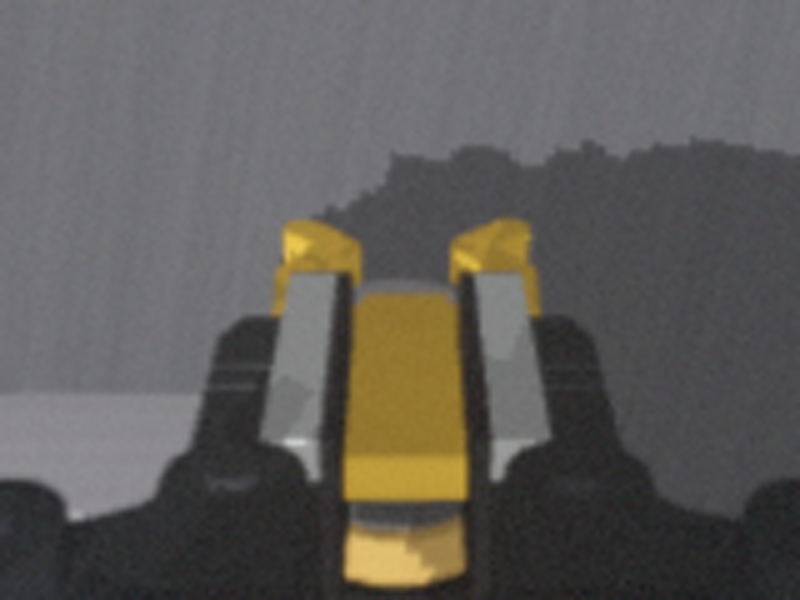

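View pics/sc11.png

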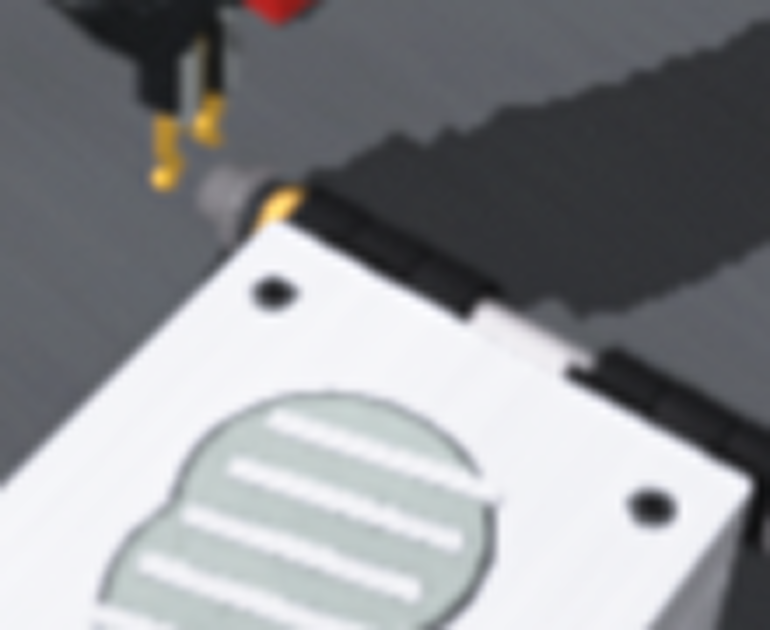

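Call:
step_arm([
  [[0,0,0],[0,0.01,0.2],0.8],
  [[0,0,0],[0,0,0.3],0.8],
  [[0,0,0],[0,0,0.4],0.8],
  [[0,0,0],[0,0,0.4],0.8],
  [[0,0,0],[0,0,0.3],0.8],
  [[0,0,0],[0,0,0.3],0.8],
  [[0,0,0],[0,0,0.15],0.8],
  [[0,0,0],[0,0,0.1],0.8],
  [[0,0,0],[0,0,0],0.8],
  [[0,0,0],[0,0,0],0.8],
])

```text
clock: 17.45
tcp_pos: [0.5527, -0.0037, 0.0603]
orientation: [-0.454, 0.542, -0.454, -0.542]
wrist_force: [0.2, 1.1, -0.6]
finger_gap: 0.0117
```

```bash
cat > rd.py <<'E'
from go import *
import sys
F=[];M=[]
for i in range(int(sys.argv[1])):
  s=get_state();F.append(s['wrist_force']);M.append(s['ft_torque'])
  if i<int(sys.argv[1])-1: im=read_camera('wrist')
F=np.array(F)
if len(sys.argv)>2: cv2.imwrite('pics/'+sys.argv[2],cv2.resize(im[180:300,240:400,::-1],None,fx=5,fy=5,interpolation=cv2.INTER_CUBIC))
print('F along pin(ey)',(F@ey).mean().round(2),'ex',(F@ex).mean().round(2),'z',F[:,2].mean().round(2),'sd',F.std(0).round(2),'M',np.mean(M,0).round(3));print(where())
E
python3 rd.py 4
```

```text
F along pin(ey) 0.26 ex -0.01 z -0.56 sd [0.36 0.59 0.35] M [ 0.013  0.011 -0.001]
('bore y -26.39 x -0.95 h 18.27', array([-0.15, -0.42, -0.1 ]), array([ 0.017, -0.01 , -0.015]), 0.0115, 17.6)
```

Call:
step_arm([
  [[0,0,0],[-0.02,0,0.1],0.8],
  [[0,0,0],[0,0,0.1],0.8],
  [[0,0,0],[0,0,0.1],0.8],
  [[0,0,0],[0,0,0.1],0.8],
  [[0,0,0],[0,0,0.1],0.8],
  [[0,0,0],[0,0,0],0.8],
  [[0,0,0],[0,0,0],0.8],
  [[0,0,0],[0,0,0],0.8],
  [[0,0,0],[0,0,0],0.8],
  [[0,0,0],[0,0,0],0.8],
])

```text
clock: 18.6
tcp_pos: [0.5519, 0.0012, 0.0605]
orientation: [-0.454, 0.542, -0.454, -0.542]
wrist_force: [0.5, -2.2, 0.1]
finger_gap: 0.0118
```

```bash
python3 rd.py 5 w12.png
```

```text
F along pin(ey) -2.18 ex -0.24 z -0.56 sd [0.3  0.44 0.64] M [-0.547 -0.026  0.005]
('bore y -21.35 x -0.94 h 18.50', array([-0.24, -2.87, -0.89]), array([-0.526, -0.046,  0.001]), 0.0118, 18.8)
```

View pics/w12.png

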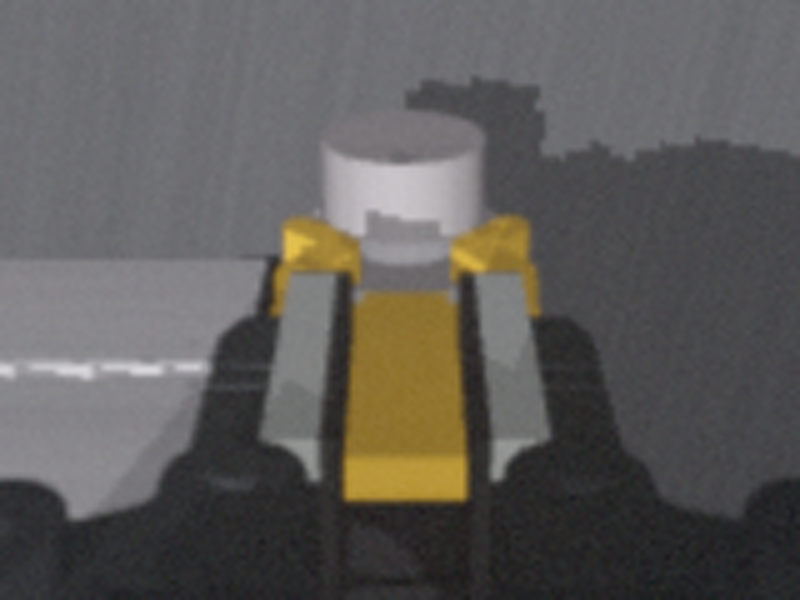

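Call:
step_arm([
  [[0,0,0],[0,-0.02,0.06],0.8],
  [[0,0,0],[0,0,0.06],0.8],
  [[0,0,0],[0,0,0.04],0.8],
  [[0,0,0],[0,0,0],0.8],
  [[0,0,0],[0,0,0],0.8],
  [[0,0,0],[0,0,0],0.8],
  [[0,0,0],[0,0,0],0.8],
  [[0,0,0],[0,0,0],0.8],
  [[0,0,0],[0,0,0],0.8],
  [[0,0,0],[0,0,0],0.8],
])

```text
clock: 19.8
tcp_pos: [0.5516, 0.0028, 0.0605]
orientation: [-0.454, 0.542, -0.454, -0.542]
wrist_force: [-0.3, -4.1, 1.3]
finger_gap: 0.0116
```

```bash
python3 rd.py 6 w13.png
```

```text
F along pin(ey) -3.57 ex -1.12 z 0.41 sd [0.46 0.35 0.56] M [-0.821  0.137  0.001]
('bore y -19.68 x -0.79 h 18.50', array([-0.82, -3.44,  0.99]), array([-0.818,  0.07 , -0.037]), 0.0117, 20.05)
```

View pics/w13.png

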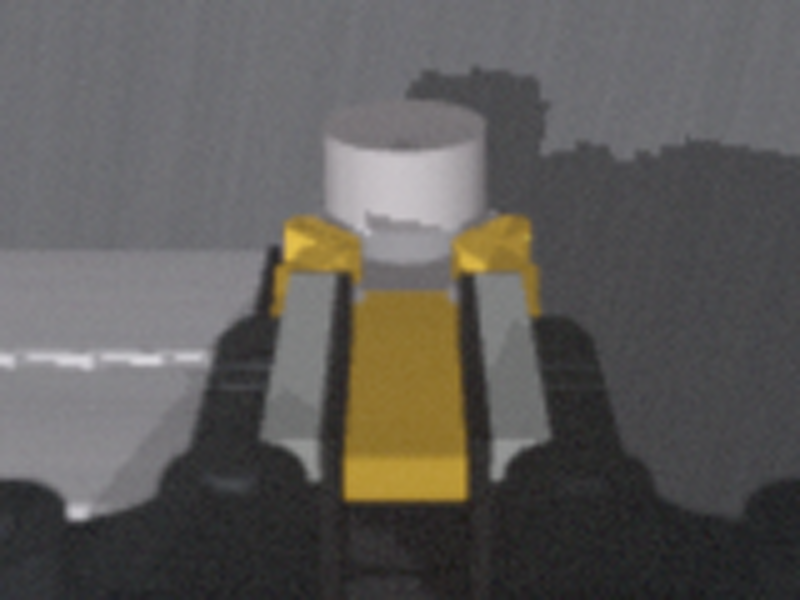

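Call:
step_arm([
  [[0,0,0],[0,0.02,0],0.8],
  [[0,0,0],[0.05,0,0],0.8],
  [[0,0,0],[0.05,0,0],0.8],
  [[0,0,0],[0.05,0,0],0.8],
  [[0,0,0],[0.05,0,0],0.8],
  [[0,0,0],[0.05,0,0],0.8],
  [[0,0,0],[0,0,0],0.8],
  [[0,0,0],[0,0,0],0.8],
  [[0,0,0],[0,0,0],0.8],
  [[0,0,0],[0,0,0],0.8],
])

```text
clock: 21.05
tcp_pos: [0.5517, 0.0029, 0.058]
orientation: [-0.454, 0.542, -0.454, -0.542]
wrist_force: [1.9, -3.9, 0.6]
finger_gap: 0.0116
```

```bash
python3 rd.py 5 w14.png
```

```text
F along pin(ey) -3.42 ex 1.42 z 0.35 sd [0.33 0.48 0.34] M [-0.7   -0.457 -0.028]
('bore y -19.69 x -0.76 h 16.03', array([ 2.23, -2.91,  0.58]), array([-0.701, -0.483, -0.013]), 0.0115, 21.25)
```

Call:
step_arm([
  [[0,0,0],[0.1,0,0],0.8],
  [[0,0,0],[0.1,0,0],0.8],
  [[0,0,0],[0.1,0,0],0.8],
  [[0,0,0],[0.1,0,0],0.8],
  [[0,0,0],[0.1,0,0],0.8],
  [[0,0,0],[0.05,0,0],0.8],
  [[0,0,0],[0,0,0],0.8],
  [[0,0,0],[0,0,0],0.8],
  [[0,0,0],[0,0,0],0.8],
  [[0,0,0],[0,0,0],0.8],
])

```text
clock: 22.25
tcp_pos: [0.552, 0.0027, 0.0536]
orientation: [-0.454, 0.543, -0.454, -0.542]
wrist_force: [-0.7, -4.2, 7.5]
finger_gap: 0.012
```

```bash
python3 rd.py 4 w15.png
```

```text
F along pin(ey) -3.42 ex -1.24 z 8.22 sd [0.47 0.36 0.44] M [-0.754  0.141 -0.02 ]
('bore y -19.91 x -0.48 h 11.59', array([-1.35, -3.42,  8.35]), array([-0.73 ,  0.174, -0.009]), 0.0118, 22.4)
```

View pics/w15.png

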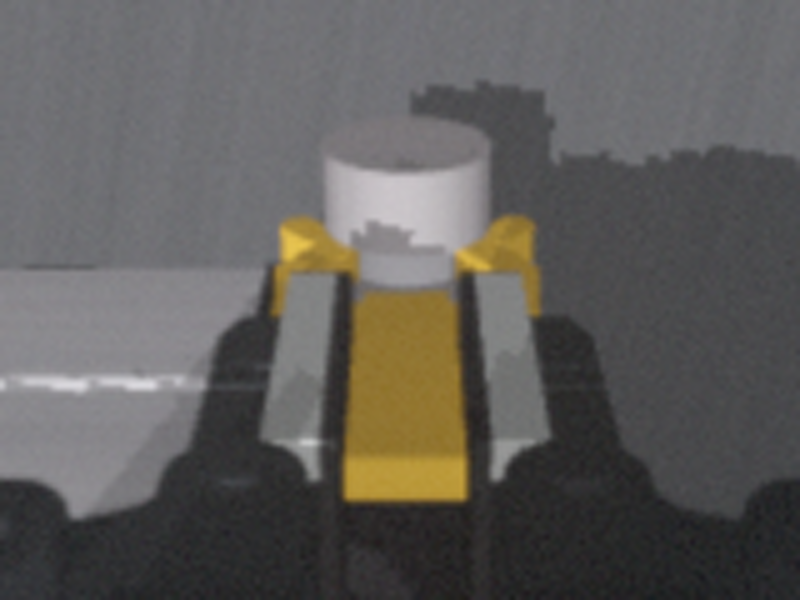

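Call:
step_arm([
  [[0,0,0],[0.1,0,0],0.8],
  [[0,0,0],[0.1,0,0],0.8],
  [[0,0,0],[0.1,0,0],0.8],
  [[0,0,0],[0.1,0,0],0.8],
  [[0,0,0],[0.1,0,0],0.8],
  [[0,0,0],[0.1,0,0],0.8],
  [[0,0,0],[0.05,0,0],0.8],
  [[0,0,0],[0,0,0],0.8],
  [[0,0,0],[0,0,0],0.8],
  [[0,0,0],[0,0,0],0.8],
], force=100)

```text
clock: 23.4
tcp_pos: [0.5519, 0.0025, 0.0462]
orientation: [-0.454, 0.543, -0.454, -0.542]
wrist_force: [1.8, -4.1, 4.6]
finger_gap: 0.0112
```

```bash
python3 rd.py 3 w16.png
```

```text
F along pin(ey) -4.83 ex 0.48 z 4.7 sd [0.41 0.53 0.15] M [-1.082 -0.258 -0.038]
('bore y -20.01 x -0.65 h 4.20', array([ 1.38, -4.5 ,  4.92]), array([-1.082, -0.27 , -0.025]), 0.0108, 23.5)
```

View pics/w16.png

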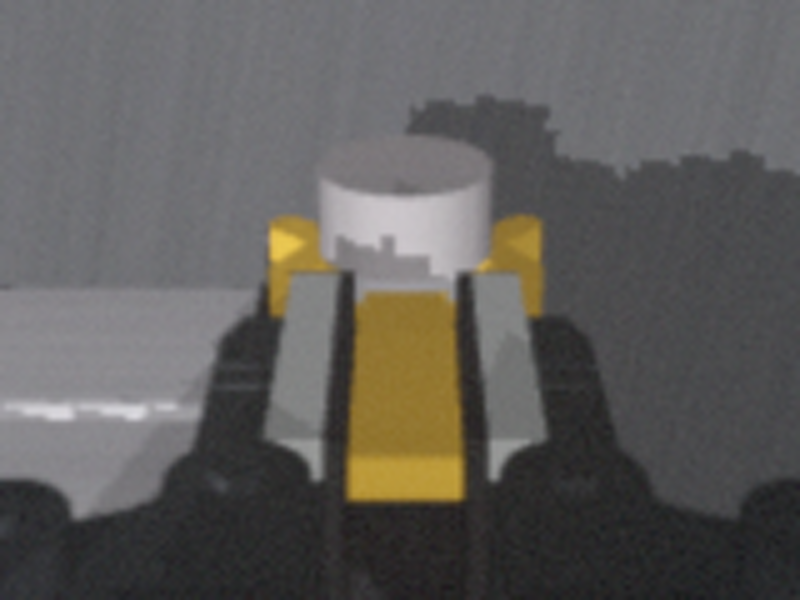

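Call:
step_arm([
  [[0,0,0],[0.05,0,-0.03],0.8],
  [[0,0,0],[0.1,0,0],0.8],
  [[0,0,0],[0.1,0,0],0.8],
  [[0,0,0],[0.1,0,0],0.8],
  [[0,0,0],[0.05,0,0],0.8],
  [[0,0,0],[0,0,0],0.8],
  [[0,0,0],[0,0,0],0.8],
  [[0,0,0],[0,0,0],0.8],
  [[0,0,0],[0,0,0],0.8],
  [[0,0,0],[0,0,0],0.8],
])

```text
clock: 24.5
tcp_pos: [0.5515, 0.0027, 0.0419]
orientation: [0.454, -0.542, 0.454, 0.542]
wrist_force: [2.3, -2.0, 0.8]
finger_gap: 0.0109
```

```bash
python3 rd.py 4 w17.png
```

```text
F along pin(ey) -2.4 ex 1.86 z 0.9 sd [0.2  0.26 0.28] M [-0.418 -0.554  0.005]
('bore y -19.88 x -0.95 h -0.08', array([ 2.55, -2.35,  1.22]), array([-0.399, -0.575, -0.006]), 0.011, 24.65)
```

View pics/w17.png

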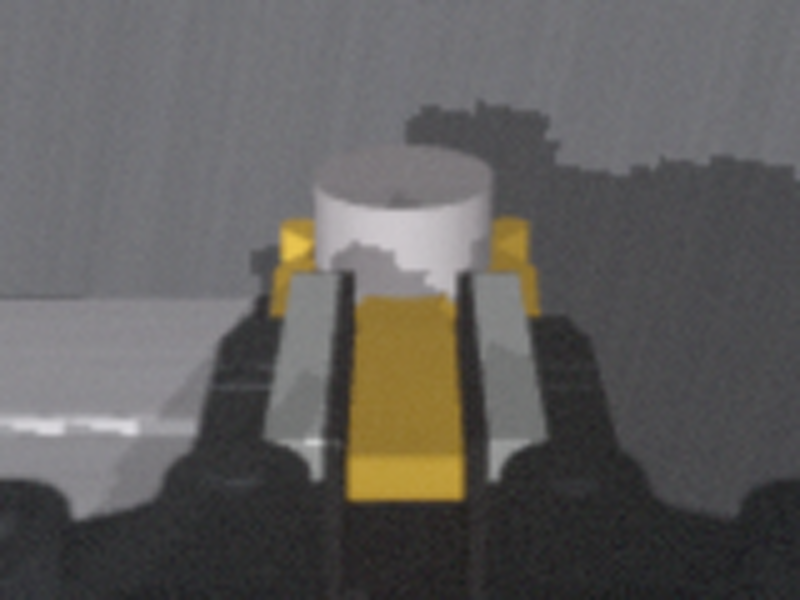

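Call:
step_arm([
  [[0,0,0],[0,-0.03,0],0.8],
  [[0,0,0],[0.05,0,0],0.8],
  [[0,0,0],[0.05,0,0],0.8],
  [[0,0,0],[0.05,0,0],0.8],
  [[0,0,0],[0,0,0],0.8],
  [[0,0,0],[0,0,0],0.8],
  [[0,0,0],[0,0,0],0.8],
  [[0,0,0],[0,0,0],0.8],
  [[0,0,0],[0,0,0],0.8],
  [[0,0,0],[0,0,0],0.8],
])

```text
clock: 25.65
tcp_pos: [0.5517, 0.0026, 0.0416]
orientation: [-0.454, 0.543, -0.454, -0.542]
wrist_force: [-1.0, -2.5, 10.2]
finger_gap: 0.0109
```

```bash
python3 rd.py 4 w18.png
```

```text
F along pin(ey) -2.14 ex -1.45 z 10.61 sd [0.65 0.43 0.38] M [-0.407  0.28  -0.023]
('bore y -19.91 x -0.82 h -0.39', array([-2.1 , -2.29, 10.56]), array([-0.385,  0.258,  0.039]), 0.0108, 25.8)
```

Call:
step_arm([
  [[0,0,0],[-0.07,0,0],0.8],
  [[0,0,0],[-0.06,0.01,0],0.8],
  [[0,0,0],[0,0,0],0.8],
  [[0,0,0],[0,0,0],1.3],
  [[0,0,0],[0,0,0],1.8],
  [[0,0,0],[0,0,0],2.5],
  [[0,0,0],[0,0,0],3],
  [[0,0,0],[0,0,0],3],
  [[0,0,0],[0,0,0],3],
  [[0,0,0],[0,0,0],3],
])

```text
clock: 26.8
tcp_pos: [0.5515, 0.0027, 0.0416]
orientation: [0.454, -0.542, 0.454, 0.542]
wrist_force: [-0.2, -0.3, 0.3]
finger_gap: 0.0299
```

```bash
python3 rd.py 3 w19.png
```

```text
F along pin(ey) 0.14 ex -0.11 z 0.26 sd [0.34 0.34 0.68] M [0.007 0.009 0.01 ]
('bore y -19.89 x -0.80 h -0.27', array([-0.5 ,  0.57,  1.07]), array([-0.004,  0.035, -0.016]), 0.03, 26.9)
```

View pics/w19.png

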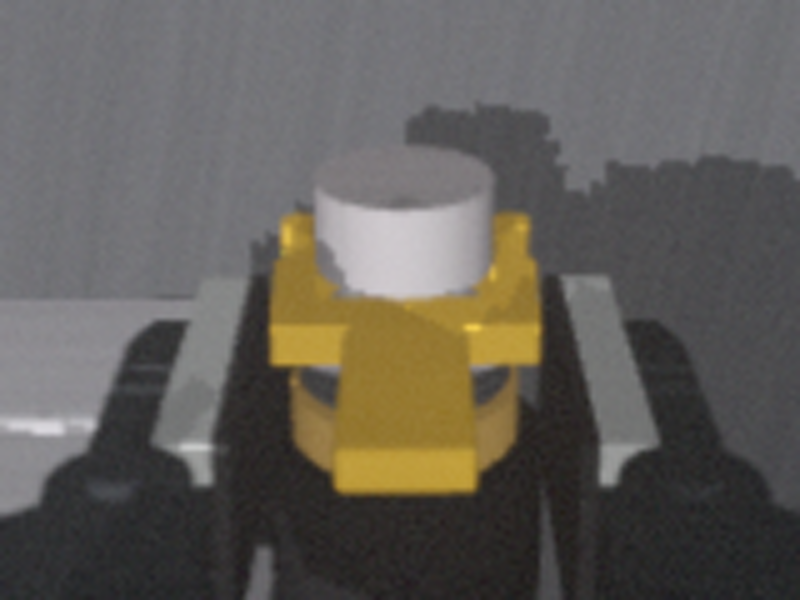

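Released, and the clip stands square on the pin: shoulders level at rows 325 to 362 and jaw tips symmetric about the plain end. I'll retreat upward and check.

Call:
step_arm([
  [[0,0,0],[-0.5,0,0],3],
  [[0,0,0],[-1,0,0],3],
  [[0,0,0],[-1.5,0,0],3],
  [[0,0,0],[-1.5,0,0],3],
  [[0,0,0],[-2,0,0],3],
  [[0,0,0],[-2,0,1.5],3],
  [[0,0,0],[-2,0,2],3],
  [[0,0,0],[-1,0,1.5],3],
  [[0,0,0],[0,0,0],3],
  [[0,0,0],[0,0,0],3],
])

```text
clock: 27.9
tcp_pos: [0.5429, 0.052, 0.1567]
orientation: [-0.453, 0.543, -0.454, -0.542]
wrist_force: [-0.5, -0.3, -0.3]
finger_gap: 0.0301
```

```bash
python3 snap.py 20 270 110 380 210 6
python3 - <<'E'
from h import *
for c,(x0,y0,x1,y1),k in(('scene',(170,110,430,300),3),('top',(260,170,320,230),10)):
  im=read_camera(c);cv2.imwrite(f'pics/{c}20.png',cv2.resize(im[y0:y1,x0:x1,::-1],None,fx=k,fy=k,interpolation=cv2.INTER_CUBIC))
E
```

```text
27.9 [0.5429 0.052  0.1567] yaw -169.77 tilt [ 0.0003 -0.0005] 0.0301 [-0.47 -0.27 -0.35] [-0.049  0.001 -0.016]
```

View pics/w20c.png

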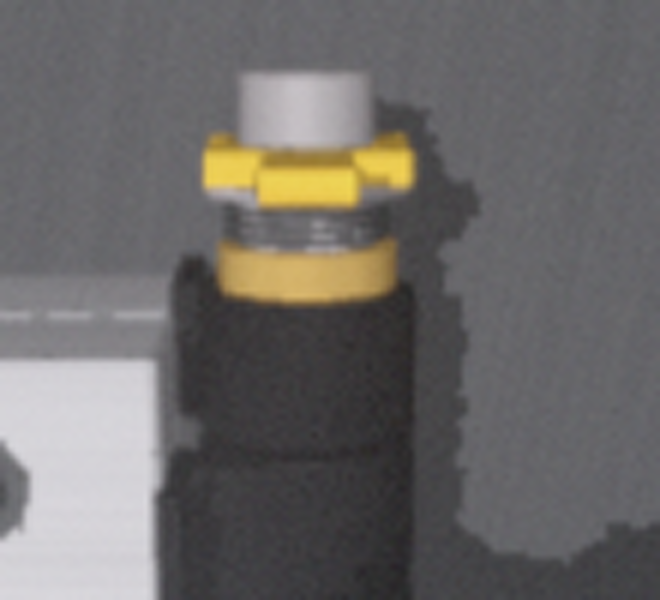

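View pics/scene20.png

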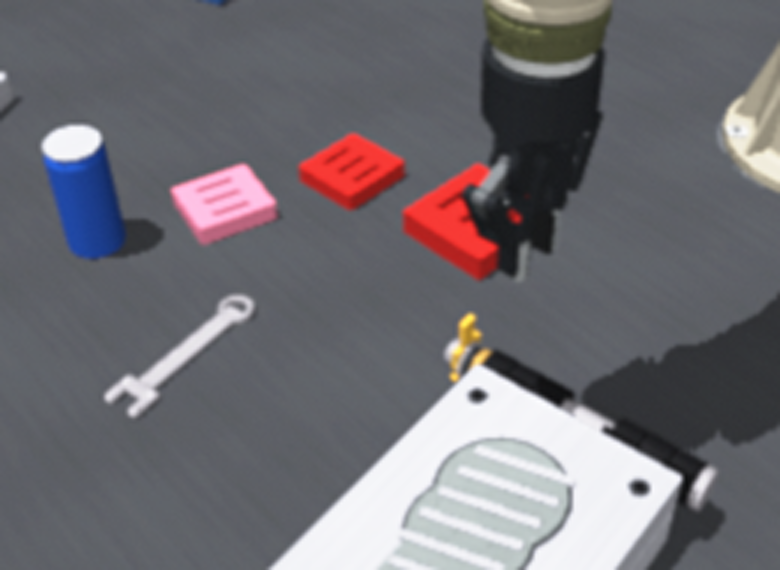

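```bash
python3 - <<'E'
from pinm import *
s=np.load('s20.npy',allow_pickle=True).item();C=cam('wrist',s);f=lambda x,y:(270+x/6,110+y/6)
for b in(0,.0025):
  print('top',loc(onz(C,f(308,186.5),.094-b)),'shoulder',loc(onz(C,f(308.5,169),.068-b)),'shL',loc(onz(C,f(204,169),.068-b)),'shR',loc(onz(C,f(413,169),.068-b)))
E
python3 -c "
from workcell import *
print(hand_in())"
```

```text
top [ -1.05 -21.34  44.  ] shoulder [ -1.18 -21.08  18.  ] shL [ 14.38 -21.08  18.  ] shR [-16.73 -21.09  18.  ]
top [ -1.06 -21.07  41.5 ] shoulder [ -1.18 -20.83  15.5 ] shL [ 14.52 -20.84  15.5 ] shR [-16.89 -20.84  15.5 ]
the job is handed in; nothing more can be done
None
```

The retaining clip is fitted to the hinge pin and the job is handed in. The clock read about 28 s when I finished, against the 48 s limit.

I took the clip from the middle slot of the smaller red block and carried it over the free end of the pin. There I pressed the washer back about 3 mm (3.6 N along the pin) and pushed the clip down into the groove.

**Seating:**
- The jaws passed the height where a clip on the full pin would stop, with no extra force.
- The push read about 8 N while the jaws were spreading, fell to about 1 N after the snap, then rose to 10.6 N as the clip bottomed.

**Final picture:**
- With the gripper open and clear, the 31 mm shoulders are level, symmetric and square to the pin.
- The tail is upright to within about 0.3 mm over its height.
- The clip sits about 1.2 mm farther out along the pin than the groove middle I measured. That roughly matches the 1 mm of play plus the camera error.
- The wrench, can and blocks look unmoved. The brush was not in the last picture, and the arm never went near it.

**What disagreed:**
- **Fingertips:** They turned out to be about 28 mm behind the stated TCP, so the first closing went just above the tail without moving the clip. I then went lower by the measured offset.
- **Finger opening:** It read 11 to 12 mm on the 14 mm tail.
- **Camera heights:** Wrist-camera heights came out 2 to 3 mm low, so I used the stated heights for the vertical moves.

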